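# Flip the circuit board over in its swivel holder

### The arm

A 6-joint arm with a two-finger parallel gripper is mounted at the origin on the work surface. World frame = base frame: x ahead of the robot, y to its left, z up, the work surface at z = 0. Lengths are in m, angles in rad, forces in N, time in s.
With the tool pointing down it reaches from about 0.3 to 0.95 m from the base axis. Payload 3.1 kg.
Tool frame: the origin (TCP) lies between the finger pads; the fingertips stand 25 mm ahead of it and the grasp point (between the pads) lies 6 mm ahead of it; z points along the fingers, y is the direction in which the jaws open and shut (so a half turn about z gives the same grasp; the last joint's range is limited). The gripper opens to 85 mm and grips with 20 to 120 N. Pads are 22 mm wide; open, the fingers measure 114 mm over their backs; the gripper's body (76 mm by 85 mm) begins 54 mm behind the grasp point. The pads swing forward as they close: fully open they stand 13 mm farther back than shut.
Start: joints at [-0.07, 0.308, 1.634, -0, 1.2, -0.07], TCP at [0.625, -0, 0.256] pointing down, gripper open.
Joint ranges: [-3.06, 3.06], [-0.79, 1.96], [0.05, 2.63], [-1.19, 4.34], [0.05, 2.64], [-2.94, 2.94]. Speed limits (rad/s): [2.79, 2.79, 3.14, 3.14, 3.14, 3.14].

### API

Orientations are given as a rotation vector (axis times angle).
In Python, from rig import r gives the robot as it stands.
- The arm moves only by the shell command python3 -m inch 'ROWS' [FORCE]. ROWS is JSON, a list of rows, each an object of numbers: "tx", "ty", "tz": the shift along the world's x, y, z in m; "wx", "wy", "wz": the turn, a rotation vector about the world's x, y, z in degrees; "claw": the opening, from 0 (shut) to 1 (fully open). A call has 1 to 20 rows; each row is the pose to reach, as a shift and turn from the pose commanded when the call began; what a row does not reach only later rows make up. A row lasts 1/10 s, in which the tool goes at most 50 mm and 8.59 degrees, less where a joint would pass 70% of its speed; a pose out of reach is approached as far as the arm can. A call with a gripper value outside its range is refused whole. The fingers move at their own pace and stop on an object; FORCE is the grip in N (left out, the last holds). Time passes only in rows, so rows that repeat a pose let the fingers close. It gives the time, the measured TCP pose, the force and the opening at its end, in the units of the state.
- r.state(): the state, without advancing time (a new reading comes with each control period).
- r.snapshot(name): name is "scene" or "side" or "wrist"; returns the picture (480x640x3 uint8, blue, green, red); there is no depth.
- r.camera_model(name): a dict with "vertical_fov" (degrees; the focal length in pixels is half the picture's height over the tangent of half this angle, whatever the lens; pixels are square), "cx", "cy" (the principal point, pixels), "world_from_camera" (4x4, takes a point from camera to world coordinates). Camera axes: x right, y down, z forward; pixel columns grow to the right and rows downward; lengths in m; the calibration is good to about 2 mm. A picture is of the moment at which its call begins: read the wrist's pose just before it. camera_model takes no time and is no camera call; for the wrist camera it gives the pose at the moment of the call.
- r.hand_in(): hands the job in, once; it reports no verdict.
Trained networks look in the newest picture that a camera, given by its name, has taken for a name from the list of things; names that differ only in an ending like _2 or _b are one class to them, and where a whole thing is asked for, a point or a joint stands for the part that bears it (a point fixed in the world has none). Each returns a list of dicts, best first, with "conf" (0 to 1); they miss things now and then, are a little off and sometimes report something else, mostly with a low value. They report only what shows in the picture. A call takes as long as a camera call.
- r.find_in(camera, name): "point" ([column, row] in pixels, amid what is visible of it).
- r.tip_of(camera, name): "point" ([column, row] in pixels: a listed point, or the origin of a listed thing).
The state is a dict: "t": time; "joints": joint angles; "qd": joint speeds; "joint_torque": joint torques, N m; "ee_pos": TCP position; "eef_rot": TCP orientation; "force": force on the tool from outside, world axes, zero at the start; "ft_torque": the same for the moment, N m; "opening": finger opening in m.
Only numpy, scipy, OpenCV 4.12 (cv2) and the standard library are available. Lean on these libraries where they do the work, as an engineer would, in place of code of your own. Each camera call takes 0.05 s, during which the arm holds its last target.

### The job

The circuit board clamped in the swivel board holder has its component side up. Flip it over in the holder by pushing gently with the fingertips on the bare strips along its long edges, until it lies level with the component side facing straight down, ready for soldering underneath; then take the hand away. Do not grip the board or holder, do not touch the fitted parts, and leave the holder and the things around it standing where they are.

Things in the scene. Friction and masses are not known exactly. Their poses are not given: they have to be found in the camera images.
- board: Green circuit board, 132 mm (own x) by 164 mm (own y), 2.4 mm thick, held at its short ends in black jaws (70 mm along x, 12 mm thick) that turn with it about its y axis. Origin: board centre, on the pivot line. Its z axis points out of the component side. Strips 30 mm wide along both long edges (|x| 36 to 66 mm) are bare on both faces. Starts component side up, tilted up to 0.5 rad either way.
- board_edge_a (a point): Middle of one long edge of the board (board x = -66 mm), the edge nearer the robot at the start. Same axes as the board.
- board_edge_b (a point): Middle of the other long edge of the board (board x = +66 mm), the far edge at the start. Same axes as the board.
- pivot (a point): Point of the holder on the pivot line, at the board's centre, 115 mm above the bench; its y axis is the level pivot line. The pivot turns all the way round, both ways, without stops. The board is balanced, and friction of about 0.1 N m (1.5 N at a long edge) keeps it at whatever angle it is left.
- board_parts: The parts fitted on the component side (finned cooler, white slot connectors, chips, capacitors), within |x| < 36 and |y| < 65 mm of the board centre and up to 13 mm above the component face. Fixed to the board; origin and axes as the board's.
- holder: Loose bench stand, 1.1 to 1.6 kg, 250 mm long (own y): two steel feet (150 mm along x, 17 mm high) and two aluminium uprights (24 mm wide, 133 mm high) at y = -104 and +104 mm, joined by two rods up to 18 mm high at x = -30 and +30 mm. Origin: centre of the underside. Its x axis starts within 0.65 rad of pointing straight away from the robot.
- spray_can: White and blue spray can, 53 mm across, 157 mm high, standing; origin at the centre of its underside. To be left alone.
- cleaner_bottle: Pale, translucent bottle with black cap, 48 mm across, 115 mm high, standing; origin at the centre of its underside. To be left alone.
- screwdriver: Screwdriver with black handle lying on the bench, 170 mm long along its x axis. To be left alone.
- screw_dish: Round steel dish with screws, 76 mm across, 18 mm high; origin at the centre of its underside. To be left alone.

How it is judged:
At the end, for the whole second after the job is handed in: The board rests with its component side facing down, level to within 10 degrees (0.17 rad); the holder stands flat within 30 mm of where it was and the other things within 20 mm of where they were (angle between board's own z axis and vertical above 2.97 rad and angular speed of board below 0.05 rad/s and angle between holder's own z axis and vertical below 0.05 rad and distance of holder from where it was at the start of the episode below 0.03 m and distance of each of spray_can, cleaner_bottle, screwdriver, screw_dish from where it was at the start of the episode below 0.02 m); the robot touches nothing.
It fails at once if the board is pushed harder than 12 N, or gripped (contact force between board and anything else above 12 N).
It fails at once if the fitted parts are touched (over 1 N) (contact force between board_parts and anything else above 1 N).
It fails at once if the holder is lifted or tipped, or pushed more than 30 mm across the bench (height (world z) of holder above 0.008 m or angle between holder's own z axis and vertical above 0.1 rad or distance of holder from where it was at the start of the episode above 0.03 m).
It fails at once if a thing beside the holder is shifted more than 20 mm or knocked over (distance of any of spray_can, cleaner_bottle, screwdriver, screw_dish from where it was at the start of the episode above 0.02 m or angle between any of spray_can, cleaner_bottle, screw_dish's own z axis and vertical above 0.3 rad).
It also fails if it takes over 54 s, if anything falls off the work surface, if the arm or the gripper's body presses on something with over 40 N, if the wrist force passes 120 N, or if a joint passes its speed limit or range.

## Working session

There is one attempt and no reset: what is moved stays moved. The work goes in short steps, Python scripts to look and compute and a shell command to move; the robot and the scene stay as the last step left them, time stands still between calls to the robot, and variables do not carry over. Pictures are saved under pics/ and viewed, and the job is handed in when it is done.

```bash
ls; mkdir -p pics
python3 - <<'E'
from rig import r
import cv2,json
s=r.state();print({k:(v if not hasattr(v,'tolist') else v.tolist()) for k,v in s.items()})
for c in("scene","side","wrist"):
    im=r.snapshot(c);cv2.imwrite(f"pics/{c}0.png",im)
    m=r.camera_model(c);print(c,m)
    for n in("board","board_edge_a","board_edge_b","pivot","holder","spray_can","cleaner_bottle","screwdriver","screw_dish"):
        o=r.tip_of(c,n);print(n,[(d['point'],d['conf']) for d in o[:2]])
print(r.state()['t'])
E
```

```text
pics
{'t': 0.0, 'joints': [-0.06975124211738379, 0.30900496447230047, 1.635161327225158, -1.8712564849717864e-06, 1.1996624382825958, -0.06971918733731777], 'qd': [0.00036102094731347667, 0.0009055504699454394, -0.0004934937030158602, -0.0014197541173542425, 0.0001782456053027812, -0.001045765483765394], 'joint_torque': [0.00014370757980941562, -41.52524471282959, -27.666707038879395, -0.00017499749446869828, 0.010100065846927464, -1.145788957046534e-05], 'ee_pos': [0.6242603282166865, -8.163692906794297e-06, 0.25505902333749975], 'eef_rot': [-2.2202832841558537, -2.2202136256870113, 0.00230539036570254], 'force': [0.9224403555892041, -0.9187615318467712, -0.6853613310334371], 'ft_torque': [-0.044419990968453275, -0.005898998690951446, 0.008455820424879417], 'opening': 0.08567297015057364}
scene {'vertical_fov': 44.44360588893402, 'cx': 308.06109861272984, 'cy': 242.172980851901, 'world_from_camera': array([[-0.2197383 ,  0.52853188, -0.81998118,  1.40536349],
       [ 0.9755432 ,  0.1142851 , -0.18776149,  0.21415846],
       [-0.0055263 , -0.84118545, -0.54071849,  0.6583813 ],
   
[... 1279 characters left out ...]
45044922, 'cy': 242.50444544464864, 'world_from_camera': array([[ 9.99999907e-01, -3.21647194e-04,  2.86889609e-04,
         6.24312851e-01],
       [-2.24732414e-04, -9.57109725e-01, -2.89725602e-01,
         7.34092475e-02],
       [ 3.67774262e-04,  2.89725510e-01, -9.57109708e-01,
         3.73354148e-01],
       [ 0.00000000e+00,  0.00000000e+00,  0.00000000e+00,
         1.00000000e+00]])}
board [([186.3, 425.9], 0.94)]
board_edge_a [([263.1, 446.8], 0.64)]
board_edge_b [([263.1, 446.8], 0.64)]
pivot [([184.4, 424.2], 0.89)]
holder [([218.8, 346.1], 0.58)]
spray_can [([350.4, 180.3], 0.79), ([220.7, 346.2], 0.42)]
cleaner_bottle []
screwdriver [([336.6, 393.0], 0.82)]
screw_dish []
1.5
```

View pics.

View pics/scene0.png

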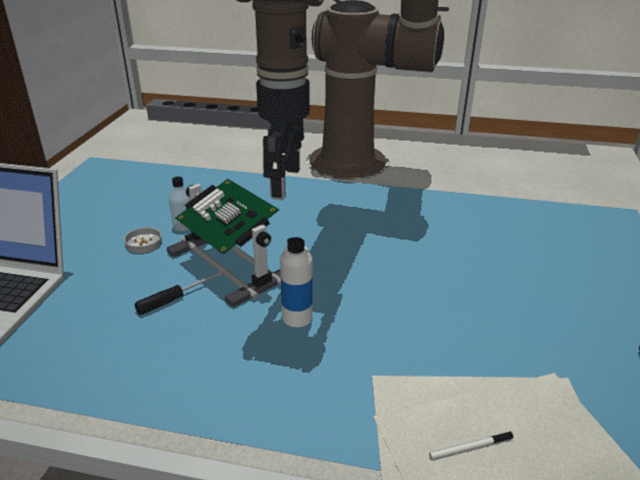

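View pics/side0.png

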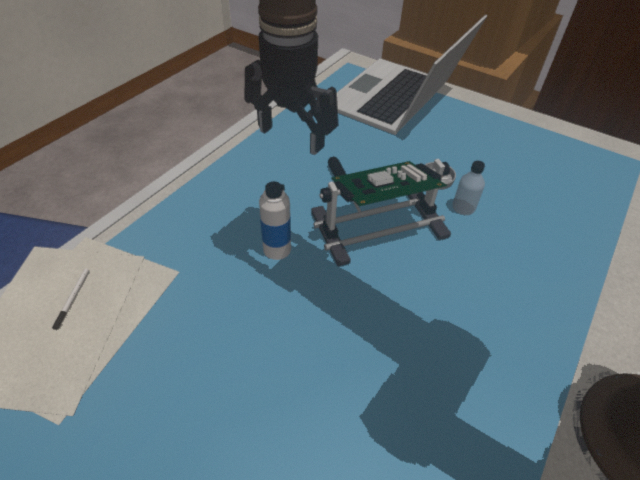

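View pics/wrist0.png

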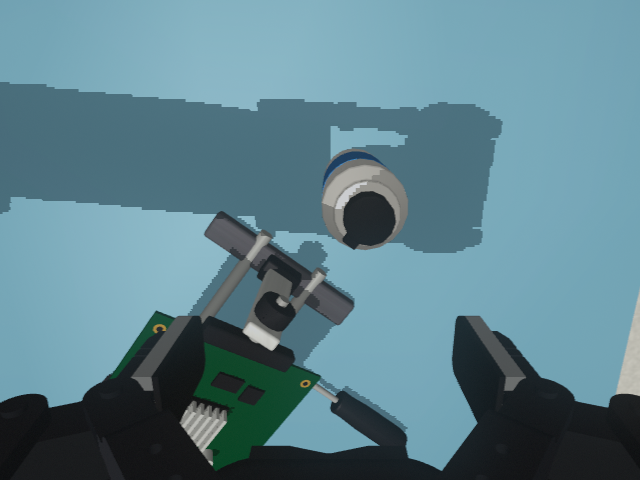

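```bash
cat > h.py <<'E'
import numpy as np
def load(r):
    return {c:r.camera_model(c) for c in("scene","side","wrist")}
def ray(m,p,):
    f=240/np.tan(np.radians(m['vertical_fov'])/2)
    d=np.array([(p[0]-m['cx'])/f,(p[1]-m['cy'])/f,1]);W=m['world_from_camera']
    return W[:3,3],W[:3,:3]@d
def atz(m,p,z):
    o,d=ray(m,p);return o+d*(z-o[2])/d[2]
def tri(obs):
    A=np.zeros((3,3));b=np.zeros(3)
    for m,p in obs:
        o,d=ray(m,p);d=d/np.linalg.norm(d);P=np.eye(3)-np.outer(d,d);A+=P;b+=P@o
    X=np.linalg.solve(A,b)
    return X,[float(np.linalg.norm(np.cross(X-ray(m,p)[0],ray(m,p)[1]/np.linalg.norm(ray(m,p)[1])))) for m,p in obs]
def proj(m,X):
    f=240/np.tan(np.radians(m['vertical_fov'])/2);W=m['world_from_camera']
    c=W[:3,:3].T@(np.asarray(X)-W[:3,3]);return np.array([m['cx']+f*c[0]/c[2],m['cy']+f*c[1]/c[2]])
E
python3 - <<'E'
from rig import r
from h import *
np.set_printoptions(precision=4,suppress=True)
M=load(r);s,d,w=M['scene'],M['side'],M['wrist']
for n,p,c in(("scene",[224.3,214.4],s),("side",[385.6,180.5],d),("wrist",[184.4,424.2],w)):print(n,atz(c,p,.115))
print('pivot',tri([(s,[224.3,214.4]),(d,[385.6,180.5]),(w,[184.4,424.2])]))
# edges
for a in([193.4,237.1],[254.1,191.9]):
  for b in([405.2,194.7],[370,170.1]):print('edge',a,b,tri([(s,a),(d,b)]))
print('can',tri([(s,[298,316.7]),(d,[275.8,250.2])]),atz(s,[298,316.7],0))
print('bottle',atz(s,[183.2,226.3],0),atz(d,[465.8,204.4],0))
print('dish',atz(s,[143,244.8],0),atz(d,[434.9,178.4],0))
print('driver',atz(s,[180,295.4],0.01),atz(d,[376.7,227.1],.01),atz(w,[336.6,393],.01))
E
```

```text
scene [ 0.5214 -0.1468  0.115 ]
side [ 0.5214 -0.1446  0.115 ]
wrist [ 0.5195 -0.1432  0.115 ]
pivot (array([ 0.5205, -0.1454,  0.1144]), [0.0016792625439801155, 0.0010940276915436388, 0.0020262437582683934])
edge [193.4, 237.1] [405.2, 194.7] (array([ 0.5034, -0.2202,  0.04  ]), [0.005088754800574751, 0.005088754800574694])
edge [193.4, 237.1] [370, 170.1] (array([ 0.5729, -0.1877,  0.089 ]), [0.0030255851537354973, 0.0030255851537354856])
edge [254.1, 191.9] [405.2, 194.7] (array([ 0.4667, -0.105 ,  0.1385]), [0.00025892357500344773, 0.000258923575003553])
edge [254.1, 191.9] [370, 170.1] (array([ 0.5281, -0.085 ,  0.1736]), [0.0016582469993255866, 0.00165824699932558])
can (array([0.6457, 0.0229, 0.0009]), [0.0016797641208087816, 0.0016797641208087784]) [0.6434 0.0209 0.    ]
bottle [ 0.4021 -0.2931  0.    ] [ 0.401  -0.3027  0.    ]
dish [ 0.4887 -0.3453  0.    ] [ 0.4882 -0.3421  0.    ]
driver [ 0.6428 -0.1966  0.01  ] [ 0.5168 -0.129   0.01  ] [ 0.6328 -0.1939  0.01  ]
```

Run:
```python
import cv2
a=cv2.imread('pics/scene0.png')[165:315,130:330];cv2.imwrite('pics/sc_crop0.png',cv2.resize(a,None,fx=4,fy=4,interpolation=cv2.INTER_CUBIC))
a=cv2.imread('pics/side0.png')[140:275,300:480];cv2.imwrite('pics/sd_crop0.png',cv2.resize(a,None,fx=4,fy=4,interpolation=cv2.INTER_CUBIC))
```

```text
(no output)
```

View pics/sc_crop0.png

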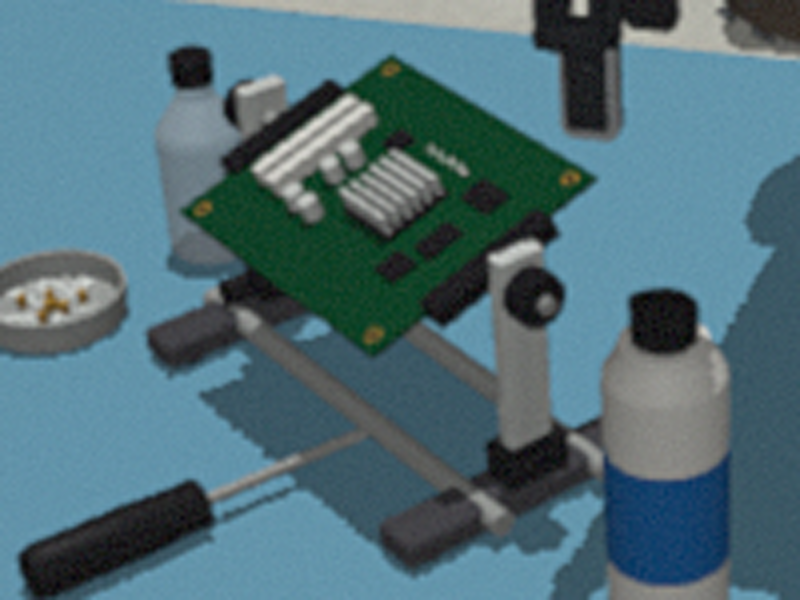

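View pics/sd_crop0.png

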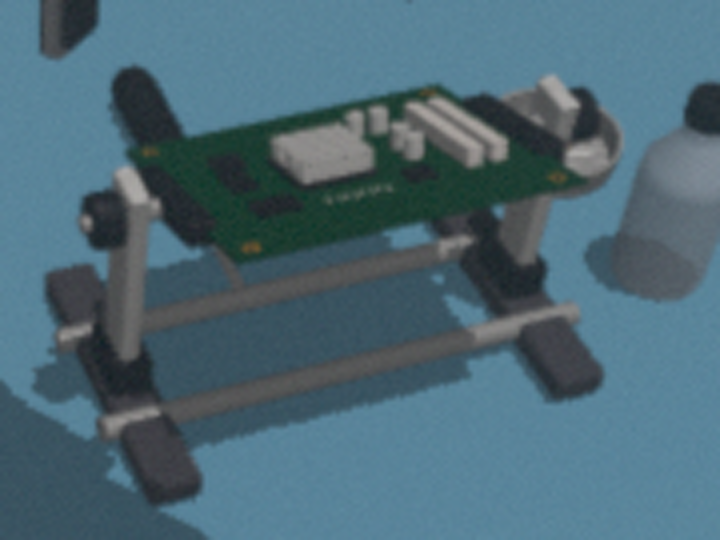

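```bash
cat >> h.py <<'E'
from scipy.spatial.transform import Rotation as Ro
from scipy.optimize import least_squares
def Rb(yaw,th): return (Ro.from_euler('z',yaw)*Ro.from_euler('y',th)).as_matrix()
def fit(obs,x0,fixz=None):
    # obs: (model, pix, board-pt)
    def f(p): return np.concatenate([proj(m,p[:3]+Rb(p[3],p[4])@np.array(b))-px for m,px,b in obs]+[[ (p[2]-.115)*2000]])
    return least_squares(f,x0)
E
python3 - <<'E'
from rig import r
from h import *
np.set_printoptions(precision=4,suppress=True)
M=load(r);s,d,w=M['scene'],M['side'],M['wrist']
c=lambda x,y:[x*.066,y*.082,.0012]
A=[(s,[175.25,218],c(1,-1)),(s,[228.25,178.75],c(-1,-1)),(s,[279.25,210],c(-1,1)),(s,[223.75,254],c(1,1))]
B=[(d,[333,178],c(1,1)),(d,[408.75,161.25],c(1,-1)),(d,[446.25,186.25],c(-1,-1)),(d,[360,205.5],c(-1,1))]
for o in(A,B,A+B):
    q=fit(o,[.52,-.145,.115,-.65,.35]);print(q.x,np.degrees(q.x[3:]),q.fun)
E
```

```text
[ 0.5205 -0.1434  0.115  -0.6387  0.3172] [-36.5938  18.1767] [-0.2492 -0.0502  0.024   0.0437  0.5865 -0.3964 -0.3569  0.2365 -0.0519]
[ 0.5174 -0.142   0.1149 -0.6377  0.3186] [-36.5395  18.2551] [-1.8374 -0.0705  1.0883 -0.1848  1.2884 -0.7697 -0.5194  0.4831 -0.2105]
[ 0.5183 -0.1436  0.1145 -0.638   0.3165] [-36.5536  18.1354] [ 0.1134 -0.4033  0.2738 -0.208   0.8101 -0.7541  0.0058 -0.2477 -1.8218
 -0.6288  0.9853 -0.6802  1.0782 -1.2259 -0.5677 -0.0545 -0.9908]
```

```bash
cat >> h.py <<'E'
P=np.array([.520,-.1435,.115]);YAW=np.radians(-36.6)
U=np.array([np.cos(YAW),np.sin(YAW),0]);V=np.array([-np.sin(YAW),np.cos(YAW),0]);Z=np.array([0,0,1.])
def tcp1(th,al,r=.058,lift=0.):
    t,a=np.radians([th,al])
    c=P+r*np.cos(t)*U-r*np.sin(t)*Z+(.0012+lift)*(np.sin(t)*U+np.cos(t)*Z)
    return c+.011*(np.cos(a)*U-np.sin(a)*Z)+.025*(np.sin(a)*U+np.cos(a)*Z)
E
python3 - <<'E'
from rig import r
from h import *
np.set_printoptions(precision=4,suppress=True)
s=r.state();p0=np.array(s['ee_pos']);print(s['t'],p0)
R0=Ro.from_rotvec(s['eef_rot']);print(R0.as_matrix())
print('turn',np.degrees((Ro.from_rotvec(V*np.radians(18))*Ro.from_euler('z',53.4,degrees=True)).as_rotvec()))
a=tcp1(18,18,lift=.03);print('approach',a,a-p0)
b=tcp1(18,18);print('V',V)
for th in range(18,76,6):
    al=18+(th-18)/3;print(th,al,tcp1(th,al),'from appr',(tcp1(th,al)-a)*1000,'w',(al-18)*V[:2])
E
```

```text
1.5 [ 0.625  -0.      0.2563]
[[-0.  1.  0.]
 [ 1.  0.  0.]
 [ 0.  0. -1.]]
turn [16.6737  8.386  52.947 ]
approach [ 0.5866 -0.193   0.1471] [-0.0384 -0.193  -0.1092]
V [0.5962 0.8028 0.    ]
18 18.0 [ 0.5792 -0.1875  0.1186] from appr [ -7.4425   5.5273 -28.5317] w [0. 0.]
24 20.0 [ 0.5781 -0.1866  0.1122] from appr [ -8.533    6.3372 -34.8916] w [1.1924 1.6056]
30 22.0 [ 0.5765 -0.1855  0.1061] from appr [-10.1123   7.51   -41.029 ] w [2.3849 3.2113]
36 24.0 [ 0.5745 -0.184   0.1002] from appr [-12.1578   9.0292 -46.8834] w [3.5773 4.8169]
42 26.0 [ 0.572  -0.1821  0.0947] from appr [-14.642   10.8741 -52.3972] w [4.7698 6.4225]
48 28.0 [ 0.5691 -0.18    0.0896] from appr [-17.5328  13.021  -57.5171] w [5.9622 8.0282]
54 30.0 [ 0.5658 -0.1775  0.0849] from appr [-20.7938  15.4428 -62.1942] w [7.1547 9.6338]
60 32.0 [ 0.5622 -0.1749  0.0807] from appr [-24.3847  18.1097 -66.3846] w [ 8.3471 11.2394]
66 34.0 [ 0.5584 -0.172   0.0771] from appr [-28.2619  20.9892 -70.0499] w [ 9.5396 12.8451]
72 36.0 [ 0.5542 -0.1689  0.074 ] from appr [-32.3789  24.0467 -73.1579] w [10.732  14.4507]
```

```bash
python3 -m inch '[{"ty":-0.04,"tz":0.02,"claw":0,"wx":3,"wy":1.5,"wz":8},{"tx":-0.01,"ty":-0.08,"tz":0.02,"claw":0,"wx":5,"wy":2.5,"wz":15},{"tx":-0.02,"ty":-0.12,"tz":0.0,"claw":0,"wx":7.5,"wy":3.5,"wz":23},{"tx":-0.03,"ty":-0.16,"tz":-0.01,"claw":0,"wx":10,"wy":5,"wz":31},{"tx":-0.038,"ty":-0.193,"tz":-0.03,"claw":0,"wx":12,"wy":6,"wz":39},{"tx":-0.038,"ty":-0.193,"tz":-0.05,"claw":0,"wx":15,"wy":7.5,"wz":46},{"tx":-0.038,"ty":-0.193,"tz":-0.07,"claw":0,"wx":16.7,"wy":8.4,"wz":53},{"tx":-0.038,"ty":-0.193,"tz":-0.09,"claw":0,"wx":16.7,"wy":8.4,"wz":53},{"tx":-0.038,"ty":-0.193,"tz":-0.1,"claw":0,"wx":16.7,"wy":8.4,"wz":53},{"tx":-0.038,"ty":-0.193,"tz":-0.109,"claw":0,"wx":16.7,"wy":8.4,"wz":53},{"tx":-0.038,"ty":-0.193,"tz":-0.109,"claw":0,"wx":16.7,"wy":8.4,"wz":53}]'
python3 - <<'E'
from rig import r
from h import *
import cv2
np.set_printoptions(precision=4,suppress=True)
s=r.state();print(s);R=Ro.from_rotvec(s['eef_rot']).as_matrix();print(R.T@np.array([U,V,Z]).T)
tip=np.array(s['ee_pos'])+R[:,2]*.025
for c in('scene','side'):
    im=r.snapshot(c);m=r.camera_model(c);q=proj(m,tip);print(c,q)
    x,y=int(q[0]),int(q[1]);cr=im[max(0,y-70):y+60,max(0,x-90):x+90];cv2.imwrite(f'pics/{c}1.png',cv2.resize(cr,None,fx=4,fy=4))
E
```

```text
{'t': 1.5, 'joints': array([-0.0697,  0.3081,  1.6338,  0.    ,  1.1997, -0.0697]), 'qd': array([ 0.0007,  0.001 ,  0.0001, -0.0008, -0.0002, -0.0019]), 'joint_torque': array([ -0.0003, -41.5273, -27.7076,   0.    ,   0.0008,  -0.    ]), 'ee_pos': array([ 0.625 , -0.    ,  0.2563]), 'eef_rot': array([2.2214, 2.2215, 0.    ]), 'force': array([ 0.1107,  0.1733, -0.327 ]), 'ft_torque': array([-0.0421,  0.0314,  0.0125]), 'opening': 0.08532670906520765}
[[-0.5962  0.8028  0.    ]
 [ 0.8028  0.5962  0.    ]
 [ 0.      0.     -1.    ]]
scene [285.4177 192.1019]
side [290.5711 146.827 ]validation failed for argument at $[0]...
```

```bash
python3 -m inch --help; python3 -m inch '[{"ty":-0.04,"tz":0.02,"wx":3,"wy":1.5,"wz":8,"claw":0.0}]'; python3 -m inch '[{"tx":0,"ty":-0.03,"tz":0.02,"wx":0,"wy":0,"wz":0,"claw":0}]'
```

```text
t: 1.7
ee_pos: [0.6229, -0.0272, 0.273]
eef_rot: [-2.212, -2.221, 0.005]
force: [0.3, -0.8, 0.3]
opening: 0.0734invalid input: not JSON, or not a number
validation failed for argument at $[0]...
```

```bash
python3 -m inch '[{"tx":-0.01,"ty":-0.04,"tz":0.0,"wx":3,"wy":1.5,"wz":7,"claw":0},{"tx":-0.02,"ty":-0.08,"tz":0.0,"wx":5,"wy":2.5,"wz":15,"claw":0},{"tx":-0.03,"ty":-0.12,"tz":-0.01,"wx":7.5,"wy":3.5,"wz":23,"claw":0},{"tx":-0.038,"ty":-0.15,"tz":-0.03,"wx":10,"wy":5,"wz":31,"claw":0},{"tx":-0.038,"ty":-0.163,"tz":-0.05,"wx":12,"wy":6,"wz":38,"claw":0},{"tx":-0.038,"ty":-0.163,"tz":-0.07,"wx":15,"wy":7.5,"wz":45,"claw":0},{"tx":-0.038,"ty":-0.163,"tz":-0.09,"wx":16.7,"wy":8.4,"wz":53,"claw":0},{"tx":-0.038,"ty":-0.163,"tz":-0.11,"wx":16.7,"wy":8.4,"wz":53,"claw":0},{"tx":-0.038,"ty":-0.163,"tz":-0.12,"wx":16.7,"wy":8.4,"wz":53,"claw":0},{"tx":-0.038,"ty":-0.163,"tz":-0.129,"wx":16.7,"wy":8.4,"wz":53,"claw":0},{"tx":-0.038,"ty":-0.163,"tz":-0.129,"wx":16.7,"wy":8.4,"wz":53,"claw":0},{"tx":-0.038,"ty":-0.163,"tz":-0.129,"wx":16.7,"wy":8.4,"wz":53,"claw":0}]'
cat > look.py <<'E'
import sys,cv2
from rig import r
from h import *
np.set_printoptions(precision=4,suppress=True)
k=sys.argv[1]
s=r.state();R=Ro.from_rotvec(s['eef_rot']).as_matrix()
print(s['t'],s['ee_pos'],s['force'],s['opening']);print('tool z in u,v,z',[R[:,2]@U,R[:,2]@V,R[2,2]],'tool y.v',R[:,1]@V)
for c in sys.argv[2:]:
    im=r.snapshot(c)
    if c=='wrist':cv2.imwrite(f'pics/{c}{k}.png',im);continue
    m=r.camera_model(c);q=proj(m,P)
    x,y=int(q[0]),int(q[1]);cv2.imwrite(f'pics/{c}{k}.png',cv2.resize(im[max(0,y-75):y+75,max(0,x-100):x+100],None,fx=4,fy=4,interpolation=cv2.INTER_CUBIC));print(c,'crop off',max(0,x-100),max(0,y-75))
E
python3 look.py 1 scene side
```

```text
t: 2.9
ee_pos: [0.5874, -0.1931, 0.1481]
eef_rot: [-0.891, -2.697, -0.141]
force: [0.3, 0.8, -0.5]
opening: -0.0003
2.9 [ 0.5874 -0.1931  0.1481] [ 0.2636  0.7941 -0.5184] -0.00025477141789991323
tool z in u,v,z [np.float64(-0.3083901459234564), np.float64(0.00010244996775283584), np.float64(-0.9512599578460738)] tool y.v 0.9999994481937342
scene crop off 126 139
side crop off 285 106
```

```bash
python3 -c "
import cv2,numpy as np
a=cv2.imread('pics/scene1.png');b=cv2.imread('pics/side1.png');print(a.shape,b.shape)
cv2.imwrite('pics/both1.png',cv2.resize(np.hstack([a,b]),(800,300)))"
```

```text
(600, 800, 3) (600, 800, 3)
```

View pics/scene1.png

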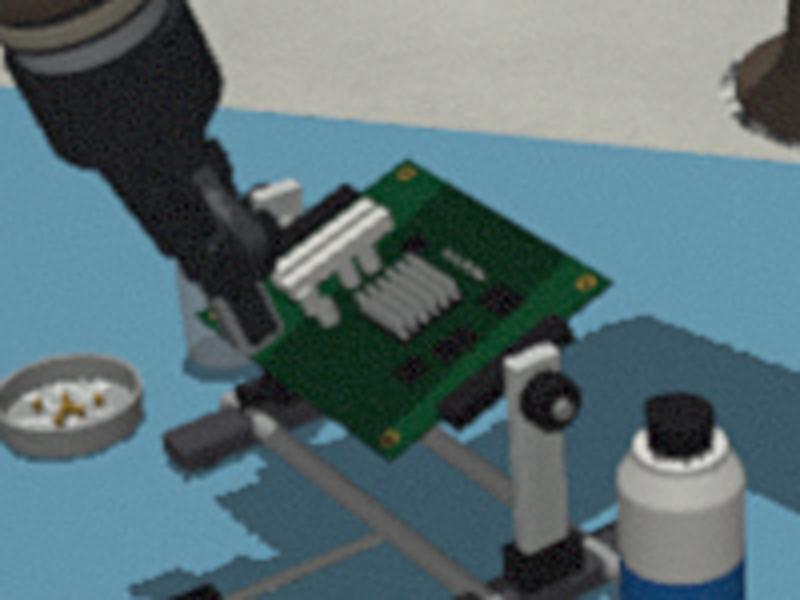

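View pics/side1.png

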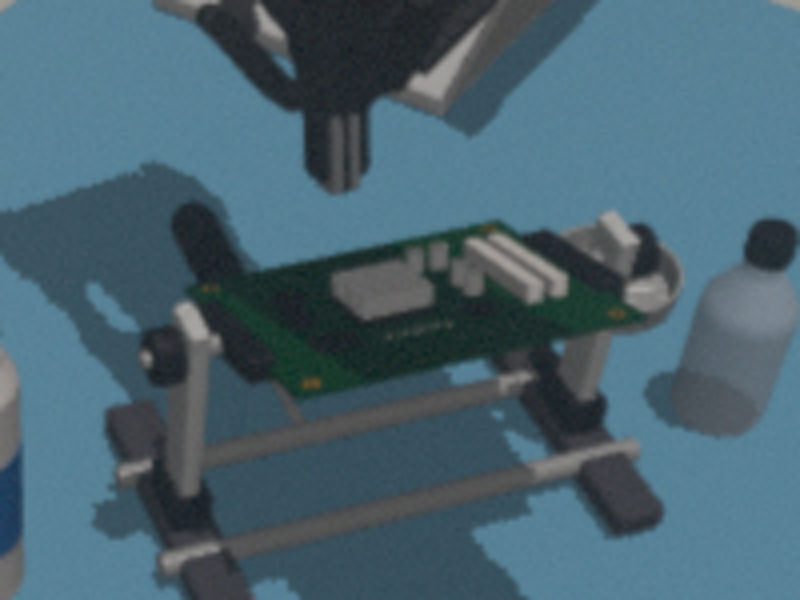

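```bash
python3 -m inch '[{"tx":-0.003,"ty":0.002,"tz":-0.012,"wx":0,"wy":0,"wz":0,"claw":0},{"tx":-0.006,"ty":0.004,"tz":-0.022,"wx":0,"wy":0,"wz":0,"claw":0},{"tx":-0.0068,"ty":0.005,"tz":-0.026,"wx":0,"wy":0,"wz":0,"claw":0},{"tx":-0.0075,"ty":0.0055,"tz":-0.029,"wx":0,"wy":0,"wz":0,"claw":0},{"tx":-0.008,"ty":0.006,"tz":-0.032,"wx":0.6,"wy":0.8,"wz":0,"claw":0},{"tx":-0.0085,"ty":0.0063,"tz":-0.035,"wx":1.2,"wy":1.6,"wz":0,"claw":0},{"tx":-0.0093,"ty":0.007,"tz":-0.038,"wx":1.8,"wy":2.4,"wz":0,"claw":0},{"tx":-0.010,"ty":0.0075,"tz":-0.041,"wx":2.4,"wy":3.2,"wz":0,"claw":0},{"tx":-0.010,"ty":0.0075,"tz":-0.041,"wx":2.4,"wy":3.2,"wz":0,"claw":0}]'
python3 look.py 2 scene side
```

```text
t: 3.9
ee_pos: [0.5771, -0.1856, 0.1054]
eef_rot: [-0.869, -2.631, -0.171]
force: [0.8, 0.0, 0.3]
opening: -0.0001
3.9 [ 0.5771 -0.1856  0.1054] [0.8276 0.0365 0.2585] -5.96434018858937e-05
tool z in u,v,z [np.float64(-0.3761536959925567), np.float64(0.00044040672878649617), np.float64(-0.9265571774224476)] tool y.v 0.9999996211140346
scene crop off 126 139
side crop off 285 106
```

View pics/scene2.png

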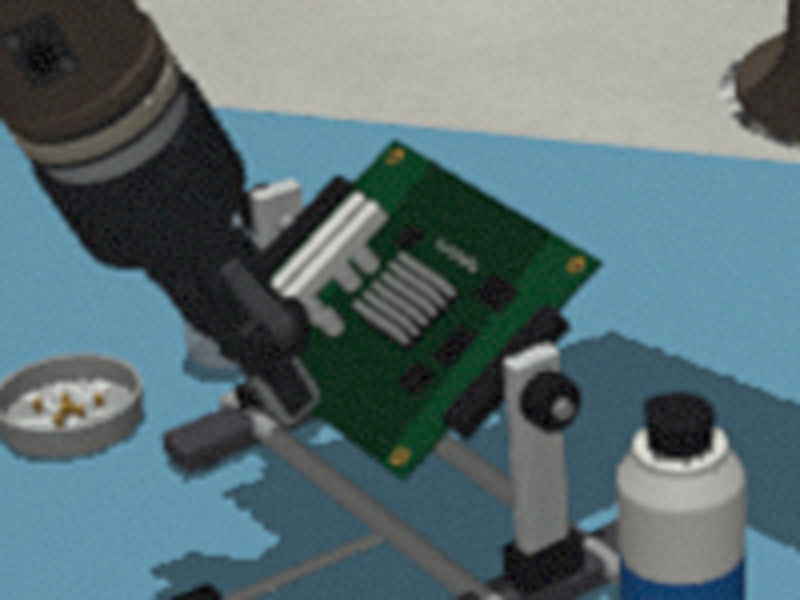

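View pics/side2.png

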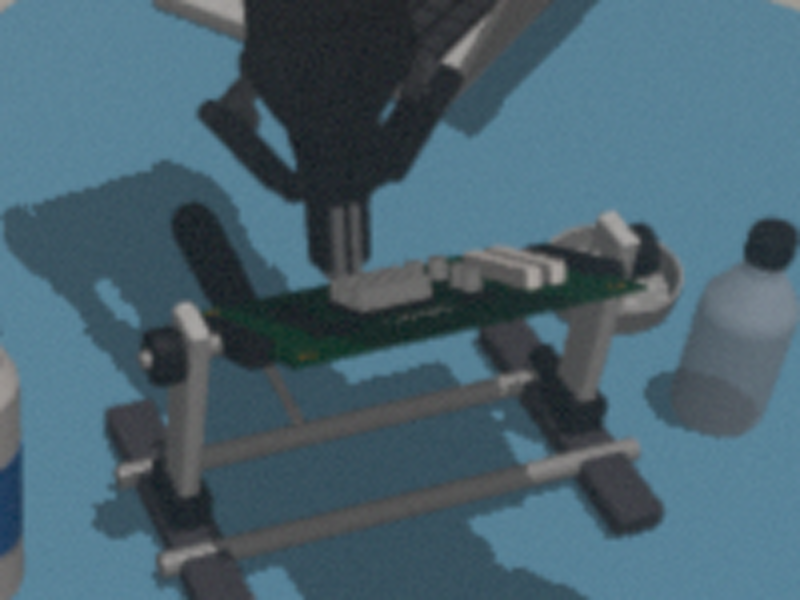

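```bash
python3 -m inch '[{"tx":-0.001,"ty":0.0007,"tz":-0.003,"wx":0.6,"wy":0.8,"wz":0,"claw":0},{"tx":-0.002,"ty":0.0015,"tz":-0.006,"wx":1.2,"wy":1.6,"wz":0,"claw":0},{"tx":-0.0033,"ty":0.0025,"tz":-0.0087,"wx":1.8,"wy":2.4,"wz":0,"claw":0},{"tx":-0.0045,"ty":0.0034,"tz":-0.0114,"wx":2.4,"wy":3.2,"wz":0,"claw":0},{"tx":-0.006,"ty":0.0045,"tz":-0.014,"wx":3,"wy":4,"wz":0,"claw":0},{"tx":-0.0075,"ty":0.0055,"tz":-0.0165,"wx":3.6,"wy":4.8,"wz":0,"claw":0},{"tx":-0.009,"ty":0.0067,"tz":-0.019,"wx":4.2,"wy":5.6,"wz":0,"claw":0},{"tx":-0.0107,"ty":0.008,"tz":-0.0212,"wx":4.8,"wy":6.4,"wz":0,"claw":0},{"tx":-0.0125,"ty":0.0093,"tz":-0.0234,"wx":5.4,"wy":7.2,"wz":0,"claw":0},{"tx":-0.0143,"ty":0.0106,"tz":-0.0254,"wx":6,"wy":8,"wz":0,"claw":0},{"tx":-0.0143,"ty":0.0106,"tz":-0.0254,"wx":6,"wy":8,"wz":0,"claw":0}]'
python3 look.py 3 scene side
```

```text
t: 5.1
ee_pos: [0.5622, -0.1746, 0.0801]
eef_rot: [-0.815, -2.468, -0.237]
force: [0.5, 1.1, -0.6]
opening: 0.0
5.1 [ 0.5622 -0.1746  0.0801] [ 0.4867  1.0638 -0.5511] 3.9176895488829254e-05
tool z in u,v,z [np.float64(-0.5323664168244555), np.float64(0.0009128875841448659), np.float64(-0.8465135349619336)] tool y.v 0.9999988314404593
scene crop off 126 139
side crop off 285 106
```

View pics/scene3.png

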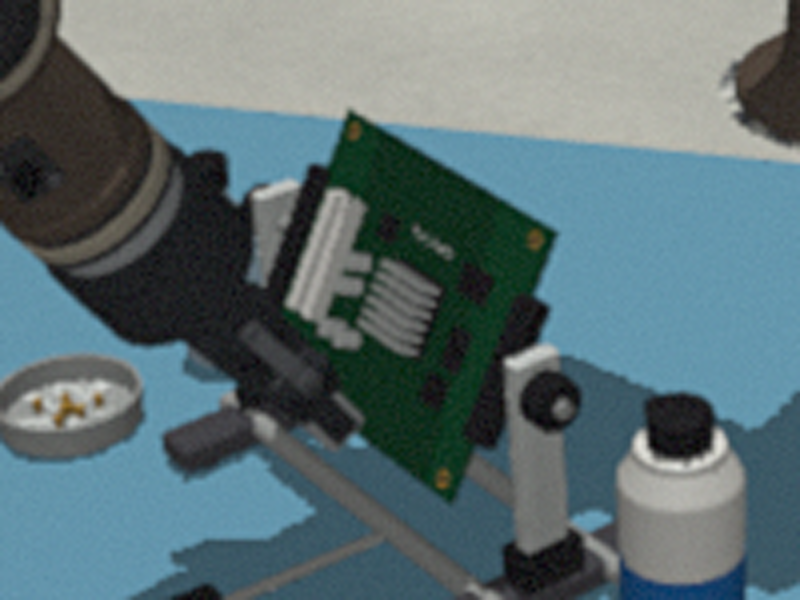

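View pics/side3.png

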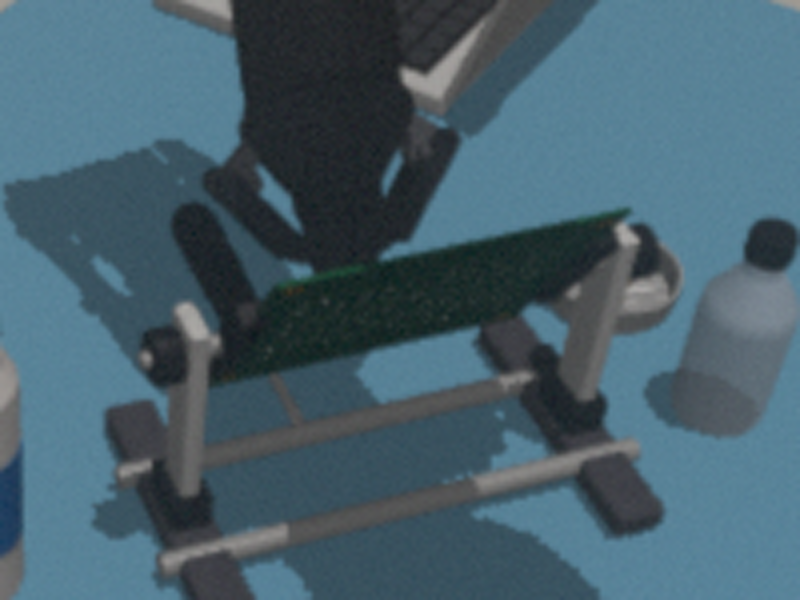

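```bash
python3 -m inch '[{"tx":-0.002,"ty":0.0015,"tz":-0.002,"wx":0.6,"wy":0.8,"wz":0,"claw":0},{"tx":-0.004,"ty":0.003,"tz":-0.0038,"wx":1.2,"wy":1.6,"wz":0,"claw":0},{"tx":-0.006,"ty":0.0045,"tz":-0.0054,"wx":1.8,"wy":2.4,"wz":0,"claw":0},{"tx":-0.008,"ty":0.006,"tz":-0.0068,"wx":2.4,"wy":3.2,"wz":0,"claw":0},{"tx":-0.008,"ty":0.006,"tz":-0.0068,"wx":2.4,"wy":3.2,"wz":0,"claw":0},{"tx":-0.002,"ty":0.001,"tz":-0.002,"wx":2.4,"wy":3.2,"wz":0,"claw":0},{"tx":0.012,"ty":-0.009,"tz":0.005,"wx":2.4,"wy":3.2,"wz":0,"claw":0},{"tx":0.035,"ty":-0.026,"tz":0.02,"wx":2.4,"wy":3.2,"wz":0,"claw":0},{"tx":0.05,"ty":-0.037,"tz":0.06,"wx":2.4,"wy":3.2,"wz":0,"claw":0},{"tx":0.05,"ty":-0.037,"tz":0.10,"wx":2.4,"wy":3.2,"wz":0,"claw":0},{"tx":0.05,"ty":-0.037,"tz":0.14,"wx":2.4,"wy":3.2,"wz":0,"claw":0},{"tx":0.05,"ty":-0.037,"tz":0.16,"wx":-1,"wy":-2,"wz":0,"claw":0},{"tx":0.05,"ty":-0.037,"tz":0.18,"wx":-5,"wy":-7,"wz":0,"claw":0},{"tx":0.05,"ty":-0.037,"tz":0.18,"wx":-5,"wy":-7,"wz":0,"claw":0}]'
python3 look.py 4 scene side
```

```text
t: 6.6
ee_pos: [0.6142, -0.2118, 0.2678]
eef_rot: [-0.862, -2.621, -0.183]
force: [0.1, -0.2, 1.3]
opening: -0.0004
6.6 [ 0.6142 -0.2118  0.2678] [ 0.116  -0.1786  1.3198] -0.0004070791938720649
tool z in u,v,z [np.float64(-0.38802656401336877), np.float64(0.005398817197163271), np.float64(-0.9216323770315639)] tool y.v 0.9999752649070821
scene crop off 126 139
side crop off 285 106
```

View pics/scene4.png

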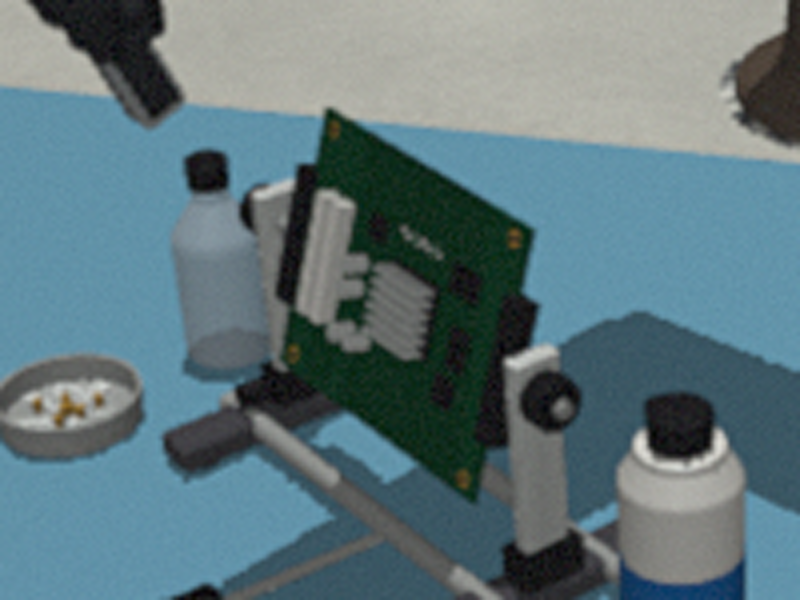

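View pics/side4.png

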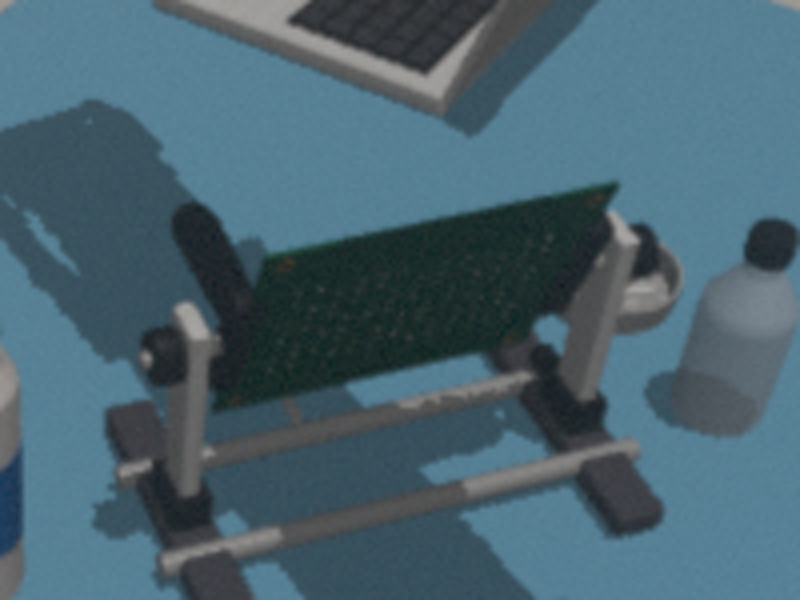

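```bash
cat >> h.py <<'E'
def tcp2(th,r=.058,back=0.):
    t=np.radians(th)
    C=P+r*(-np.cos(t)*U+np.sin(t)*Z)-.0012*(np.sin(t)*U+np.cos(t)*Z)
    return C-(.011+back)*U+.025*Z
E
python3 - <<'E'
from rig import r
from h import *
np.set_printoptions(precision=4,suppress=True)
M=load(r);s,d=M['scene'],M['side']
c=lambda x,y:[x*.066,y*.082,0]
A=[(s,[207.25,166],c(-1,-1)),(s,[259.75,197],c(-1,1)),(s,[245,264.75],c(1,1))]
B=[(d,[439.5,151.75],c(-1,-1)),(d,[351.25,170.25],c(-1,1)),(d,[338.75,208],c(1,1))]
q=fit(A+B,[.52,-.145,.115,-.65,1.2]);print(q.x,np.degrees(q.x[3:]),q.fun)
st=r.state();p=np.array(st['ee_pos']);R=Ro.from_rotvec(st['eef_rot'])
Rt=Ro.from_matrix(np.array([-np.cross(V,Z)*-1,V,-Z]).T) # x = y×z
x=np.cross(V,-Z);Rt=Ro.from_matrix(np.array([x,V,-Z]).T)
print('turn',np.degrees((Rt*R.inv()).as_rotvec()))
a=tcp2(72,back=.03);print(p,'to',a,a-p)
for th in range(72,181,6):print(th,tcp2(th),(tcp2(th)-a)*1000)
E
```

```text
[ 0.5195 -0.1446  0.1148 -0.634   1.2488] [-36.3272  71.5513] [ 0.5863 -0.2263  0.1177 -0.5711 -0.2228  0.4198  0.5107 -0.902   0.341
 -0.38   -0.9589  0.3948 -0.3471]Traceback (most recent call last):
  File "<stdin>", line 10, in <module>
  File "scipy/spatial/transform/_rotation.pyx", line 1143, in scipy.spatial.transform._rotation.Rotation.from_matrix
ValueError: Non-positive determinant (left-handed or null coordinate frame) in rotation matrix 0: [[ 0.8028  0.5962 -0.    ]
 [-0.5962  0.8028 -0.    ]
 [ 0.      0.     -1.    ]].
```

Run:
```python
from rig import r
from h import *
np.set_printoptions(precision=4,suppress=True)
st=r.state();p=np.array(st['ee_pos']);R=Ro.from_rotvec(st['eef_rot'])
x=np.cross(V,-Z);Rt=Ro.from_matrix(np.array([x,V,-Z]).T)
print('turn',np.degrees((Rt*R.inv()).as_rotvec()))
a=tcp2(72,back=.03);print(p,'to',a,a-p)
for th in range(72,181,6):print(th,tcp2(th),(tcp2(th)-a)*1000)
```

```text
turn [-14.1093 -18.5759  -0.1394]
[ 0.613  -0.2118  0.2625] to [ 0.4718 -0.1077  0.1948] [-0.1412  0.1041 -0.0677]
72 [ 0.4959 -0.1256  0.1948] [ 24.0845 -17.8867   0.    ]
78 [ 0.5005 -0.1291  0.1965] [ 28.7662 -21.3637   1.6926]
84 [ 0.5053 -0.1326  0.1976] [ 33.5643 -24.9271   2.7664]
90 [ 0.5102 -0.1362  0.198 ] [ 38.4263 -28.5379   3.2095]
96 [ 0.5151 -0.1398  0.1978] [ 43.2987 -32.1565   3.0172]
102 [ 0.5199 -0.1434  0.197 ] [ 48.1284 -35.7433   2.1916]
108 [ 0.5246 -0.1469  0.1955] [ 52.8623 -39.259    0.7416]
114 [ 0.5292 -0.1504  0.1935] [ 57.4486 -42.6651  -1.3167]
120 [ 0.5336 -0.1536  0.1908] [ 61.837  -45.9242  -3.961 ]
126 [ 0.5378 -0.1567  0.1876] [ 65.9795 -49.0007  -7.1621]
132 [ 0.5416 -0.1595  0.1839] [ 69.8307 -51.8609 -10.8851]
138 [ 0.5451 -0.1622  0.1797] [ 73.3484 -54.4733 -15.0891]
144 [ 0.5483 -0.1645  0.1751] [ 76.494  -56.8094 -19.7281]
150 [ 0.551  -0.1665  0.17  ] [ 79.233  -58.8437 -24.7512]
156 [ 0.5533 -0.1682  0.1647] [ 81.5356 -60.5537 -30.1035]
162 [ 0.5552 -0.1696  0.1591] [ 83.3764 -61.9208 -35.7262]
168 [ 0.5565 -0.1706  0.1532] [ 84.7352 -62.9299 -41.5578]
174 [ 0.5574 -0.1713  0.1473] [ 85.5973 -63.5701 -47.5344]
180 [ 0.5577 -0.1715  0.1412] [ 85.9531 -63.8344 -53.5905]
```

```bash
python3 -m inch '[{"tx":-0.02,"ty":0.015,"tz":0,"wx":-3,"wy":-4,"wz":0,"claw":0},{"tx":-0.05,"ty":0.037,"tz":0,"wx":-7,"wy":-9.5,"wz":0,"claw":0},{"tx":-0.085,"ty":0.063,"tz":0,"wx":-11,"wy":-15,"wz":0,"claw":0},{"tx":-0.12,"ty":0.089,"tz":0,"wx":-14.1,"wy":-18.6,"wz":0,"claw":0},{"tx":-0.141,"ty":0.104,"tz":-0.005,"wx":-14.1,"wy":-18.6,"wz":0,"claw":0},{"tx":-0.141,"ty":0.104,"tz":-0.025,"wx":-14.1,"wy":-18.6,"wz":0,"claw":0},{"tx":-0.141,"ty":0.104,"tz":-0.05,"wx":-14.1,"wy":-18.6,"wz":0,"claw":0},{"tx":-0.141,"ty":0.104,"tz":-0.068,"wx":-14.1,"wy":-18.6,"wz":0,"claw":0},{"tx":-0.141,"ty":0.104,"tz":-0.068,"wx":-14.1,"wy":-18.6,"wz":0,"claw":0},{"tx":-0.141,"ty":0.104,"tz":-0.068,"wx":-14.1,"wy":-18.6,"wz":0,"claw":0}]'
python3 look.py 5 scene side
```

```text
t: 7.7
ee_pos: [0.4711, -0.1079, 0.1915]
eef_rot: [-0.982, -2.978, -0.0]
force: [0.4, 0.3, 0.3]
opening: 0.0002
7.7 [ 0.4711 -0.1079  0.1915] [0.3739 0.2762 0.2855] 0.00016554922618480236
tool z in u,v,z [np.float64(-0.005394601993192907), np.float64(-0.001766500530801451), np.float64(-0.9999838887428185)] tool y.v 0.9999972137969901
scene crop off 126 139
side crop off 285 106
```

View pics/scene5.png

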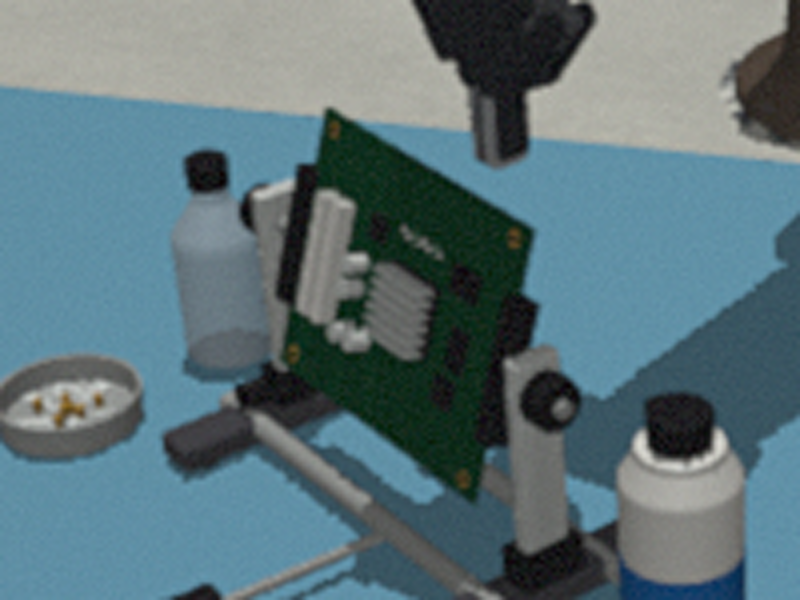

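View pics/side5.png

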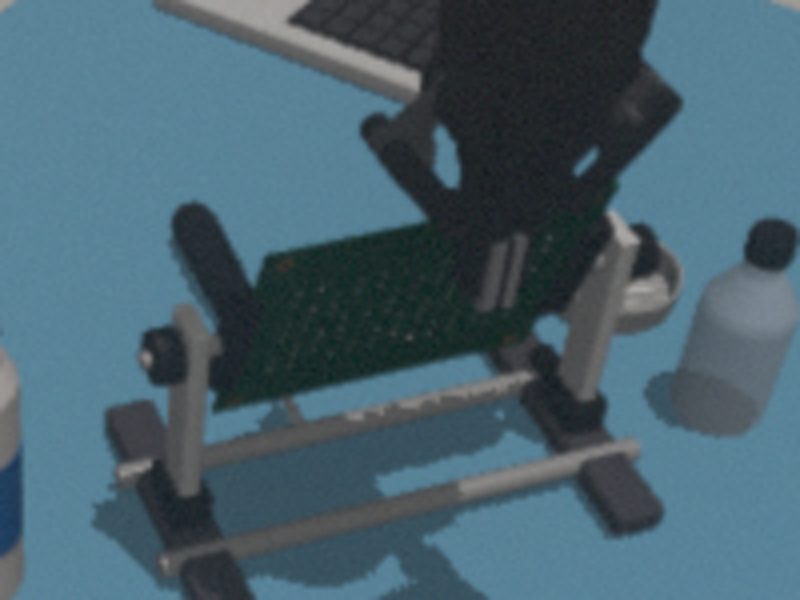

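```bash
python3 -m inch '[{"tx":0.010,"ty":-0.0074,"tz":0.001,"wx":0,"wy":0,"wz":0,"claw":0},{"tx":0.017,"ty":-0.0126,"tz":0.002,"wx":0,"wy":0,"wz":0,"claw":0},{"tx":0.020,"ty":-0.015,"tz":0.002,"wx":0,"wy":0,"wz":0,"claw":0},{"tx":0.022,"ty":-0.0165,"tz":0.002,"wx":0,"wy":0,"wz":0,"claw":0},{"tx":0.024,"ty":-0.0179,"tz":0.002,"wx":0,"wy":0,"wz":0,"claw":0},{"tx":0.0264,"ty":-0.0196,"tz":0.003,"wx":0,"wy":0,"wz":0,"claw":0},{"tx":0.0288,"ty":-0.0214,"tz":0.0037,"wx":0,"wy":0,"wz":0,"claw":0},{"tx":0.0312,"ty":-0.0231,"tz":0.0043,"wx":0,"wy":0,"wz":0,"claw":0},{"tx":0.0336,"ty":-0.0249,"tz":0.0048,"wx":0,"wy":0,"wz":0,"claw":0},{"tx":0.036,"ty":-0.0267,"tz":0.005,"wx":0,"wy":0,"wz":0,"claw":0},{"tx":0.0384,"ty":-0.0285,"tz":0.0052,"wx":0,"wy":0,"wz":0,"claw":0},{"tx":0.0409,"ty":-0.0303,"tz":0.0051,"wx":0,"wy":0,"wz":0,"claw":0},{"tx":0.0433,"ty":-0.0322,"tz":0.005,"wx":0,"wy":0,"wz":0,"claw":0},{"tx":0.0457,"ty":-0.034,"tz":0.0046,"wx":0,"wy":0,"wz":0,"claw":0},{"tx":0.0481,"ty":-0.0357,"tz":0.0042,"wx":0,"wy":0,"wz":0,"claw":0},{"tx":0.0505,"ty":-0.0375,"tz":0.0035,"wx":0,"wy":0,"wz":0,"claw":0},{"tx":0.0529,"ty":-0.0393,"tz":0.0027,"wx":0,"wy":0,"wz":0,"claw":0},{"tx":0.0529,"ty":-0.0393,"tz":0.0027,"wx":0,"wy":0,"wz":0,"claw":0}]'
python3 look.py 6 scene side
```

```text
t: 9.6
ee_pos: [0.5252, -0.1476, 0.1956]
eef_rot: [-0.984, -2.983, 0.0]
force: [-0.3, 0.7, 0.1]
opening: 0.0001
9.6 [ 0.5252 -0.1476  0.1956] [-0.2621  0.6644  0.1222] 0.00010058854605641102
tool z in u,v,z [np.float64(-0.0004285340238641942), np.float64(-0.00020824057311705373), np.float64(-0.9999998864972203)] tool y.v 0.9999984133463579
scene crop off 126 139
side crop off 285 106
```

View pics/scene6.png

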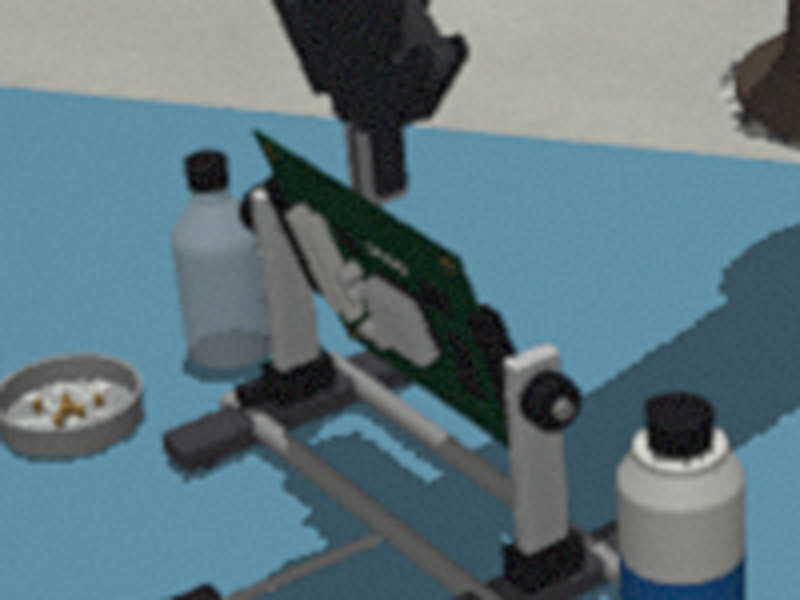

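View pics/side6.png

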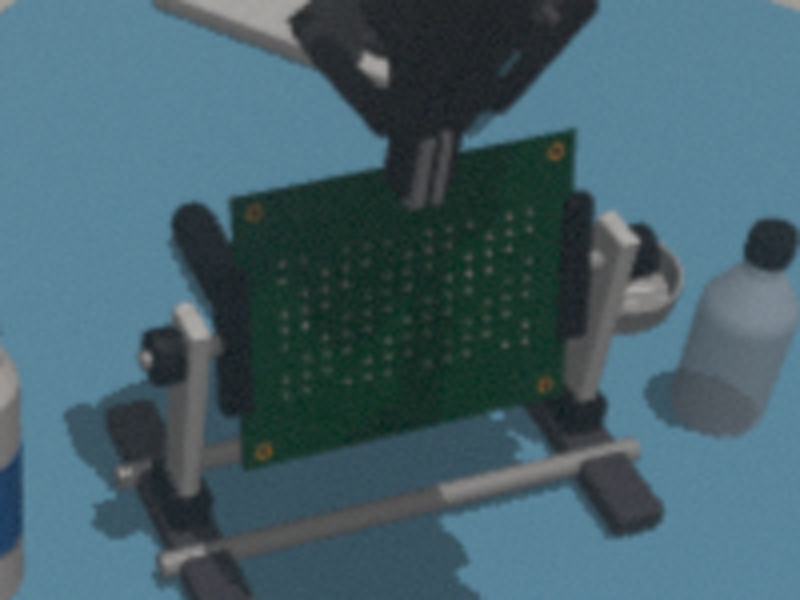

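```bash
python3 -m inch '[{"tx":0.0023,"ty":-0.0017,"tz":-0.001,"wx":0,"wy":0,"wz":0,"claw":0},{"tx":0.0046,"ty":-0.0034,"tz":-0.0021,"wx":0,"wy":0,"wz":0,"claw":0},{"tx":0.0068,"ty":-0.0051,"tz":-0.0034,"wx":0,"wy":0,"wz":0,"claw":0},{"tx":0.009,"ty":-0.0067,"tz":-0.0047,"wx":0,"wy":0,"wz":0,"claw":0},{"tx":0.0111,"ty":-0.0082,"tz":-0.0063,"wx":0,"wy":0,"wz":0,"claw":0},{"tx":0.0131,"ty":-0.0097,"tz":-0.0079,"wx":0,"wy":0,"wz":0,"claw":0},{"tx":0.0151,"ty":-0.0112,"tz":-0.0098,"wx":0,"wy":0,"wz":0,"claw":0},{"tx":0.017,"ty":-0.0126,"tz":-0.0116,"wx":0,"wy":0,"wz":0,"claw":0},{"tx":0.0188,"ty":-0.0139,"tz":-0.0137,"wx":0,"wy":0,"wz":0,"claw":0},{"tx":0.0205,"ty":-0.0152,"tz":-0.0158,"wx":0,"wy":0,"wz":0,"claw":0},{"tx":0.0221,"ty":-0.0164,"tz":-0.0181,"wx":0,"wy":0,"wz":0,"claw":0},{"tx":0.0236,"ty":-0.0175,"tz":-0.0205,"wx":0,"wy":0,"wz":0,"claw":0},{"tx":0.025,"ty":-0.0186,"tz":-0.023,"wx":0,"wy":0,"wz":0,"claw":0},{"tx":0.0264,"ty":-0.0196,"tz":-0.0255,"wx":0,"wy":0,"wz":0,"claw":0},{"tx":0.0276,"ty":-0.0205,"tz":-0.0282,"wx":0,"wy":0,"wz":0,"claw":0},{"tx":0.0287,"ty":-0.0213,"tz":-0.0308,"wx":0,"wy":0,"wz":0,"claw":0},{"tx":0.0296,"ty":-0.022,"tz":-0.0336,"wx":0,"wy":0,"wz":0,"claw":0},{"tx":0.0305,"ty":-0.0227,"tz":-0.0365,"wx":0,"wy":0,"wz":0,"claw":0},{"tx":0.0305,"ty":-0.0227,"tz":-0.0365,"wx":0,"wy":0,"wz":0,"claw":0}]'
python3 look.py 7 scene side
```

```text
t: 11.6
ee_pos: [0.5548, -0.1698, 0.1584]
eef_rot: [-0.983, -2.981, -0.0]
force: [0.5, 0.4, -0.5]
opening: -0.0
11.6 [ 0.5548 -0.1698  0.1584] [ 0.4566  0.4388 -0.4682] -1.2717568294601379e-05
tool z in u,v,z [np.float64(-0.002713183343310708), np.float64(-0.000819619741043464), np.float64(-0.9999959834217464)] tool y.v 0.9999981114702553
scene crop off 126 139
side crop off 285 106
```

View pics/scene7.png

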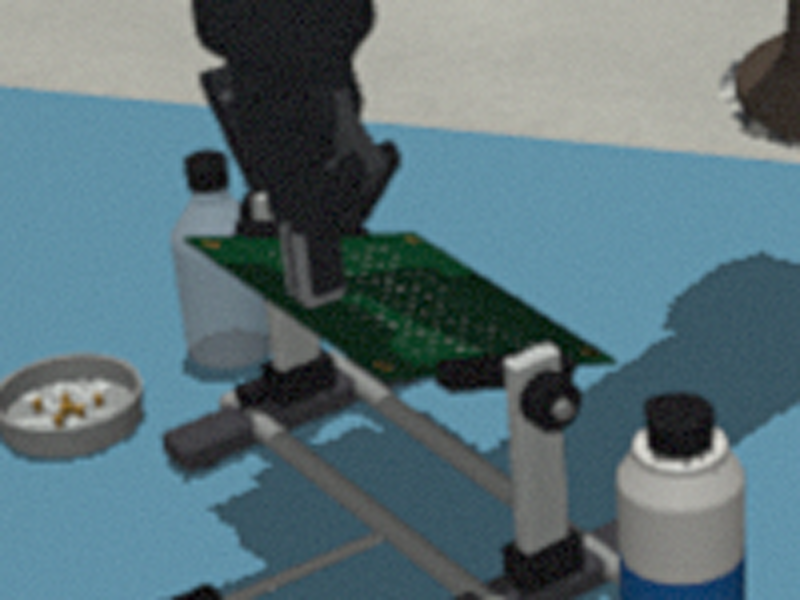

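View pics/side7.png

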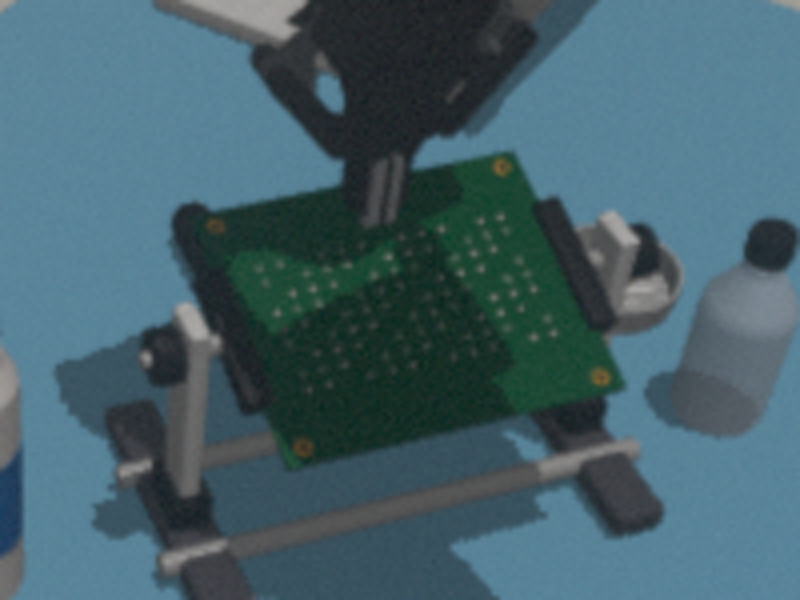

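```bash
cat > ft.py <<'E'
import sys,json
from rig import r
from h import *
np.set_printoptions(precision=4,suppress=True)
M=load(r)
S={'a-':[-.066,-.082,-.0012],'a+':[-.066,.082,-.0012],'b-':[.066,-.082,-.0012],'b+':[.066,.082,-.0012]}
o=[]
for cam,off,d in json.loads(sys.argv[1]):
    o+=[(M[cam],[off[0]+p[0]/4,off[1]+p[1]/4],S[k]) for k,p in d.items()]
q=fit(o,[.52,-.1435,.115,-.64,2.9]);print(q.x,np.degrees(q.x[3:]),q.fun)
E
python3 ft.py '[["scene",[126,139],{"a-":[183,236],"b-":[418,234],"b+":[614,361],"a+":[398,383]}],["side",[285,106],{"a-":[515,152],"b-":[625,385],"b+":[287,470]}]]'
```

```text
[ 0.5195 -0.1427  0.1148 -0.6274  2.8149] [-35.946  161.2816] [ 1.1759  0.5796 -0.4331 -0.2278  1.9605 -0.3968 -2.3949 -1.5106 -1.2827
 -1.0195  0.1974  0.2427  0.2925  0.1644 -0.496 ]
```

```bash
python3 -m inch '[{"tx":0.001,"ty":-0.0007,"tz":-0.0028,"wx":0,"wy":0,"wz":0,"claw":0},{"tx":0.002,"ty":-0.0014,"tz":-0.0057,"wx":0,"wy":0,"wz":0,"claw":0},{"tx":0.003,"ty":-0.002,"tz":-0.0087,"wx":0,"wy":0,"wz":0,"claw":0},{"tx":0.004,"ty":-0.0028,"tz":-0.0115,"wx":0,"wy":0,"wz":0,"claw":0},{"tx":0.0045,"ty":-0.0033,"tz":-0.014,"wx":0,"wy":0,"wz":0,"claw":0},{"tx":0.005,"ty":-0.0037,"tz":-0.016,"wx":0,"wy":0,"wz":0,"claw":0},{"tx":0.005,"ty":-0.0037,"tz":-0.017,"wx":0,"wy":0,"wz":0,"claw":0},{"tx":0.005,"ty":-0.0037,"tz":-0.017,"wx":0,"wy":0,"wz":0,"claw":0},{"tx":0.005,"ty":-0.0037,"tz":-0.010,"wx":0,"wy":0,"wz":0,"claw":0},{"tx":0.005,"ty":-0.0037,"tz":0.02,"wx":0,"wy":0,"wz":0,"claw":0},{"tx":0.005,"ty":-0.0037,"tz":0.06,"wx":0,"wy":0,"wz":0,"claw":0},{"tx":0.005,"ty":-0.0037,"tz":0.1,"wx":0,"wy":0,"wz":0,"claw":0},{"tx":0.005,"ty":-0.0037,"tz":0.12,"wx":0,"wy":0,"wz":0,"claw":0},{"tx":0.005,"ty":-0.0037,"tz":0.12,"wx":0,"wy":0,"wz":0,"claw":0},{"tx":0.005,"ty":-0.0037,"tz":0.12,"wx":0,"wy":0,"wz":0,"claw":0}]'
python3 look.py 8 scene side wrist
```

```text
t: 13.2
ee_pos: [0.5602, -0.1737, 0.2796]
eef_rot: [-0.983, -2.983, 0.0]
force: [0.0, 0.2, 0.0]
opening: 0.0004
13.2 [ 0.5602 -0.1737  0.2796] [0.042  0.1921 0.0101] 0.0003826787510788681
tool z in u,v,z [np.float64(-0.00010645335660717754), np.float64(-0.00028991033717086197), np.float64(-0.9999999523098386)] tool y.v 0.9999980408281287
scene crop off 126 139
side crop off 285 106
```

View pics/scene8.png

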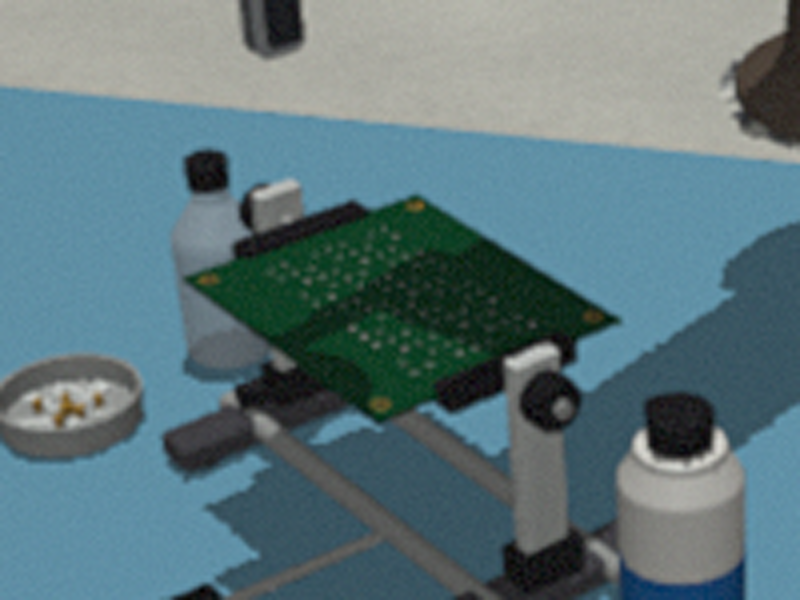

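View pics/side8.png

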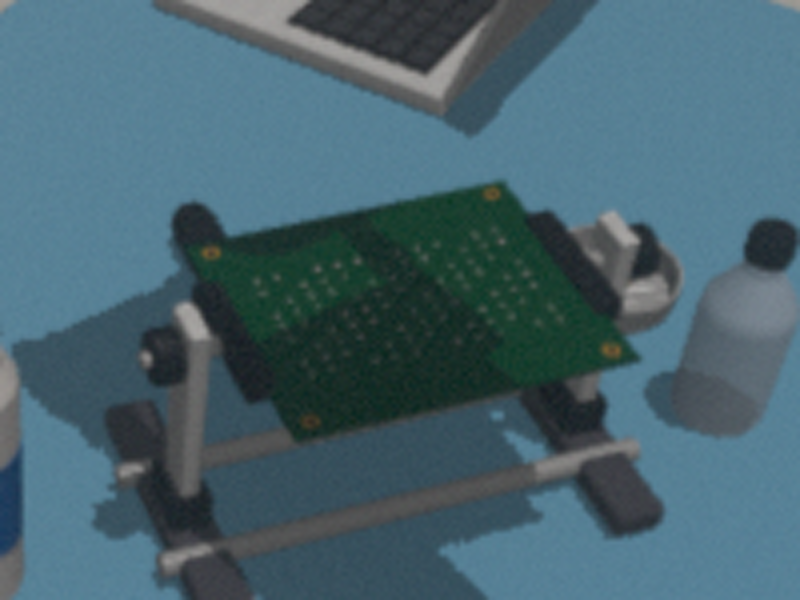

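```bash
python3 ft.py '[["scene",[126,139],{"a-":[183,278],"b-":[417,194],"b+":[621,321],"a+":[380,424]}],["side",[285,106],{"a+":[184,246],"a-":[506,181],"b-":[639,358],"b+":[297,442]}]]'
python3 - <<'E'
from rig import r
from h import *
import cv2
M=load(r)
out={}
for c in('scene','side'):
    r.snapshot(c)
    for n in("holder","spray_can","cleaner_bottle","screwdriver","screw_dish","pivot"):
        o=r.tip_of(c,n);print(c,n,[(d['point'],d['conf']) for d in o[:2]])
E
```

```text
[ 0.519  -0.144   0.1146 -0.6388  3.1328] [-36.5995 179.4991] [ 0.4845 -0.0653  0.3598  0.0256  0.4244 -0.4864 -0.1132 -0.8556  0.0136
 -0.282  -0.7383 -0.6087  0.6537 -0.3123 -0.358  -0.7956 -0.7356]
scene holder [([230.4, 262.8], 0.6), ([223.6, 211.5], 0.16)]
scene spray_can [([296.9, 316.5], 0.64)]
scene cleaner_bottle [([182.2, 227.3], 0.89)]
scene screwdriver [([180.3, 297.5], 0.71)]
scene screw_dish [([143.3, 243.7], 0.88)]
scene pivot [([226.4, 215.6], 0.9)]
side holder [([377.3, 224.3], 0.79)]
side spray_can [([273.9, 249.3], 0.72)]
side cleaner_bottle [([462.9, 207.4], 0.67)]
side screwdriver []
side screw_dish [([436.1, 174.5], 0.74)]
side pivot [([387.2, 179.8], 0.72)]
```

Board at 179.5°, nothing displaced, hand 13 cm clear above it: handing in.

```bash
python3 -c "
from rig import r
s=r.state();print(s['t'],s['force'],s['qd']);print(r.hand_in())"
```

```text
14.05 [-0.40717165 -0.03370356  0.45514089] [ 2.22470358e-05  1.38785802e-03 -5.07978225e-04  5.92413329e-04
  8.05600418e-05  6.41889880e-04]
the job is handed in; nothing more can be done
None
```

The board is flipped in its holder with the component side facing down, and I handed the job in at 14 s of the 54 s allowed. The rig gives no verdict, so this rests on my own checks.

With the fingers shut, I pressed down on the bare strip along the far edge until the board stood about 72° over. I then pushed the back of the near edge's strip up and over to level and lifted the hand clear.

- **Angle:** fitting all eight visible corners in the two fixed cameras gave 179.5°, about 0.5° off level. The corners agreed to under 1 pixel.
- **Holder:** the pivot fit came out within about 2 mm of the first measurement, so the holder has not moved beyond measuring error.
- **Things around it:** the detectors put the spray can, bottle, dish and screwdriver within a few pixels of where they started. The screwdriver could only be rechecked in the scene view, because the side camera did not find it this time.
- **Forces:** every reading I took between pushes was within sensor noise, about 1 N. I did not log the force during the pushes.
- **Fitted parts:** the fingers stayed clear of them in every picture. I kept the contact point about 58 mm from the pivot line while pushing.

One move was refused for missing row fields before the arm started; I retyped it and nothing was disturbed.

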